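# Open the spice jar's press-and-turn safety cap

## Robot

A 6-joint arm with a two-finger parallel gripper is mounted at the origin on the work surface. World frame = base frame: x ahead of the robot, y to its left, z up, the work surface at z = 0. Lengths are in m, angles in degrees, forces in N, time in s.
With the tool pointing down it reaches from about 0.25 to 0.725 m from the base axis. Payload 9.7 kg.
Tool frame: the origin (TCP) lies on the centre line of the jaws, within the pads' length; the fingertips stand 19 mm ahead of it and the grasp point (between the pads) is the TCP (bot.tcp_to_tips is the z of the fingertips in the tool frame, in m); z points along the fingers, y is the line along which they close (so a half turn about z gives the same grasp; the last joint's range is limited). The gripper opens to 85 mm and grips with 20 to 120 N. Pads are 22 mm wide; open, the fingers measure 114 mm over their backs; the gripper's body (76 mm by 85 mm) begins 54 mm behind the grasp point. The pads swing forward as they close: fully open they stand 13 mm farther back than shut.
Start: joints at [-73.854, 4.979, 10.078, 95.1, 0, 90], TCP at [0.153, -0.528, 0.25] pointing down, gripper open.
Joint ranges: [-179.16, 179.16], [-48.56, 103.87], [-65.8, 70.77], [-126.05, 130.52], [-82.76, 87.17], [-180, 180]. Speed limits (degrees/s): [127.2, 127.2, 147.25, 180, 180, 180].

## Interface

Orientations are given as [roll, pitch, yaw] about the fixed x, y, z axes, in that order (R = Rz(yaw) Ry(pitch) Rx(roll)).
In Python, from workcell import bot gives the robot as it stands. The module is installed in compiled form; this text tells all that it offers.
- The arm moves only by the tool play_rows, never from a script. Its argument "increments" is a list of rows, each an object with "slide": the shift along the tool's x, y, z in mm, a list of three; "angular": the turn, a rotation vector about the tool's x, y, z in degrees, a list of three; "claw": the opening, from -1 (shut) to 1 (fully open). In form: [{"slide": [x, y, z], "angular": [rx, ry, rz], "claw": claw}, ...]. A call has 1 to 8 rows; each row shifts and turns the commanded pose from where the row before left it, along the tool's axes as they then stand; what a row does not reach is not made up. A row lasts 1/10 s, in which the tool goes at most 50 mm and 8.59 degrees, less where a joint would pass 70% of its speed; a pose out of reach is approached as far as the arm can. A call is refused whole if a number of a shift passes 50 or a number of a turn 8.59, either way. A call with a gripper value outside its range is refused whole. The fingers move at their own pace and stop on an object; "squeeze" is the grip in N (left out, the last holds). Time passes only in rows, so rows that do not move let the fingers close. It gives the time, the measured TCP pose, the force, the opening and the grip force at its end, in the units of the state.
- bot.get_obs(): the state, without advancing time (a new reading comes with each control period).
- bot.camera(name): name is "scene" or "top" or "wrist"; returns the picture (420x560x3 uint8, red, green, blue); there is no depth.
- bot.camera_info(name): a dict with "fovy" (degrees; the focal length in pixels is half the picture's height over the tangent of half this angle, whatever the lens; pixels are square), "cx", "cy" (the principal point, pixels), "k1" (the pictures are not rectified: a ray, as slopes to the right and down, at radius r is drawn at 1 + k1 r^2 times it, then the intrinsics apply), "R" (3x3) and "t" (3): a world point X has camera coordinates R X + t. Camera axes: x right, y down, z forward; pixel columns grow to the right and rows downward; lengths in m; the calibration is good to about 2 mm. A picture is of the moment at which its call begins: read the wrist's pose just before it. camera_info takes no time and is no camera call; for the wrist camera it gives the pose at the moment of the call.
- bot.job_done(): hands the job in; it is judged then, once.
The state is a dict: "time": time; "q": joint angles; "qd": joint speeds; "joint_efforts": joint torques, N m; "ee_pos": TCP position; "tcp_rot": TCP orientation; "wrist_force": force on the tool from outside, world axes, zero at the start; "torque": the same for the moment, N m; "opening": finger opening in m; "grasp_force": force on a finger pad.
Only numpy, scipy, OpenCV 4.12 (cv2) and the standard library are available. Lean on these libraries where they do the work, as an engineer would, in place of code of your own. Each camera call takes 0.05 s, during which the arm holds its last target. There are 200 camera calls.

## Task

Open the glass spice jar in the wooden block: push its black safety cap down against the spring until you feel it bottom, keep it down and turn it counter-clockwise (seen from above) until you feel it come up against its end stop, then lift it off and set it down, open side down, within the round cork coaster, without dropping it. Never force the cap against the glass jar, and leave the sieve, pestle and spoons where they lie.

Things in the scene. Friction and masses are not known exactly. Their poses are not given: they have to be found in the camera images.
- cap_center (a point): Black ribbed round safety cap, 56 mm diameter, 40 mm tall, about 45 g, loose. Point on its axis half-way up (20 mm above its lower rim); z along the axis, up. Closed, its rim is 88 mm above the counter. Grip it across any diameter. Two lugs inside hook behind teeth on the jar's neck; a spring pushes it up with 5 N at rest plus 0.5 N per mm pressed.
- cap_top (a point): Centre of the cap's flat top, 128 mm above the counter when closed. The lugs clear the teeth only once the cap is pressed 3.5 to 9.5 mm; how far differs from jar to jar and cannot be seen. 2 mm deeper is a hard stop, felt as a sharp rise above the spring's force (11 N at most). Held on the stop with 12 to 16 N it turns; more than 36 N of contact between cap and jar is forcing it.
- jar_mouth (a point): Centre of the top of the white sprung sealing disc (32 mm diameter) under the closed cap, 116 mm above the counter, 8 mm above cap_center; point fixed to the jar, z up. Counter-clockwise from above the cap turns to an end stop 47 to 87 degrees away (unseen, differs from jar to jar) that gives 0.17 Nm, 8 N, per degree; it lifts only in the last 7 degrees before that stop.
- jar: Glass jar, 59 mm diameter, fixed in a wooden block 100 x 100 x 40 mm that is fixed on the counter; origin under the block's centre, x and y along its sides, z up. The glass shoulder ends 73 mm above the counter, 15 mm below the closed cap's rim. While closed the cap's x axis is parallel to the jar's.
- coaster_top (a point): Centre of the top face of the round cork coaster, 110 mm diameter, 8 mm thick, fixed flat on the counter.
- sieve: Bystander: orange plastic sieve, bowl 120 mm wide, 45 mm tall, with a handle 110 mm long along its y; origin under the bowl's centre.
- pestle: Bystander: wooden pestle lying along its own y, 155 mm long, 36 mm thick; origin under its middle.
- spoon_a: Bystander: stainless tasting spoon, 160 mm long, lying flat along its own x.
- spoon_b: Bystander: stainless tasting spoon, 160 mm long, lying flat along its own x.
Not all that is in view belongs to the job. What is meant by the part that bears coaster_top is not purple, and is the smaller of those in its own colour.

How it is judged:
By the outcome, as a careful person would: the job done as asked, in the order asked, and still so for the second after the job is handed in, with the robot touching nothing.
It also fails if it takes over 72 s, if anything falls off the work surface, if the arm or the gripper's body presses on something with over 40 N, if the wrist force passes 120 N, or if a joint passes its speed limit or range.

## Working session

There is one attempt and no reset: what is moved stays moved. The work goes in short steps, Python scripts to look and compute and a tool call to move; the robot and the scene stay as the last step left them, time stands still between calls to the robot, and variables do not carry over. Pictures are saved under pics/ and viewed, at most 10 in all, crops included, and the job is handed in when it is done.

Besides the shell and the picture viewer there is one more tool, called after "Emit:" as name([rows], argument=value, ...), one row to a line, values as JSON. play_rows: Moves the arm, as the interface text tells. Its arguments: {"type":"object","properties":{"increments":{"type":"array"},"squeeze":{"type":"number"}},"required":["increments"]}

```bash
mkdir -p pics; cat > h.py <<'E'
import numpy as np, cv2
from workcell import bot
def K(i):
    f=210/np.tan(np.radians(i["fovy"]/2)); return np.array([[f,0,i["cx"]],[0,f,i["cy"]],[0,0,1.]])
def ray(i,u,v):
    p=cv2.undistortPoints(np.array([[[u,v]]],float),K(i),np.array([0.]*4))[0,0]
    d=p.copy()
    for _ in range(30): d=p/(1+i["k1"]*(d@d))
    R=np.array(i["R"]);t=np.array(i["t"])
    return -R.T@t, R.T@np.array([d[0],d[1],1])
def atz(i,u,v,z):
    o,d=ray(i,u,v); return o+d*(z-o[2])/d[2]
def proj(i,X):
    c=np.array(i["R"])@np.array(X)+np.array(i["t"]); d=c[:2]/c[2]; d=d*(1+i["k1"]*(d@d)); k=K(i)
    return k[0,0]*d+np.array([i["cx"],i["cy"]])
def snap(n,f):
    i=bot.camera_info(n); im=bot.camera(n); cv2.imwrite("pics/"+f,im[:,:,::-1]); return i,im
E
python3 - <<'E'
from h import *
ims=[]
for n in("top","scene"):
    i,im=snap(n,n+"0.png"); print(n,i["fovy"],i["cx"],i["cy"],i["k1"],np.round(np.array(i["R"]),4).tolist(),i["t"])
print(bot.get_obs(), bot.tcp_to_tips)
E
```

```text
top 44.441911766976354 272.5051560366993 206.15017993595123 -0.07654121306748135 [[0.0149, -0.9999, -0.0018], [-0.9907, -0.0145, -0.1349], [0.1349, 0.0038, -0.9909]] [-0.02154238  0.5911306   1.31246259]
scene 45.44497464824748 274.5471160404931 208.06571681446096 -0.00035735918473464194 [[-0.1953, 0.9807, -0.0084], [0.553, 0.1031, -0.8268], [-0.81, -0.1661, -0.5625]] [ 0.14703968 -0.24776279  1.77424888]
{'time': 0.1, 'q': array([-7.38542148e+01,  5.00873438e+00,  1.00395395e+01,  9.50996684e+01,
       -1.85873452e-03,  9.00003454e+01]), 'qd': array([-0.04361336, -0.03819564,  0.10703812, -0.0155735 ,  0.07085102,
       -0.05729773]), 'joint_efforts': array([ 2.30908636e-04, -5.21562874e+01,  4.65653229e+01,  1.60591694e-02,
       -6.28213752e-05, -2.07633377e-06]), 'ee_pos': array([ 0.15288709, -0.52813652,  0.2496513 ]), 'tcp_rot': array([-1.79931137e+02,  1.85914835e-03,  1.61454420e+01]), 'wrist_force': array([-0.57668958, -1.10260965,  1.44334994]), 'torque': array([-0.03416172, -0.00490962, -0.01980167]), 'grasp_force': 0.0, 'opening': 0.08557648488162466} 0.019
```

View pics/top0.png

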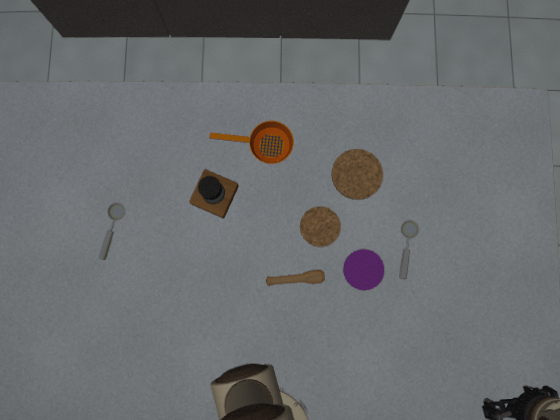

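View pics/scene0.png

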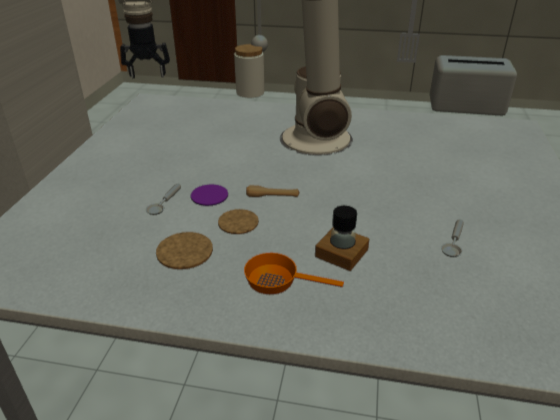

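The top view shows the jar block at (214,193) with the cap at (210,187), the sieve at (271,143) and the pestle at (296,278). The spoons are at (112,230) and (408,250). The coaster candidates are large cork (357,174), small cork (320,226) and purple disc (364,269), and I choose the small cork at (320,226). The scene view shows the same layout.

```bash
python3 - <<'E'
from h import *
i=bot.camera_info("top"); im=cv2.imread("pics/top0.png")
def poly(pts,z): return np.array([atz(i,u,v,z)[:2] for u,v in pts])
hsv=cv2.cvtColor(im,cv2.COLOR_BGR2HSV)
def blob(mask,box):
    m=np.zeros_like(mask); x0,y0,x1,y1=box; m[y0:y1,x0:x1]=mask[y0:y1,x0:x1]
    c=max(cv2.findContours(m,0,1)[0],key=cv2.contourArea); return c[:,0,:].astype(float)
brown=((hsv[:,:,1]>80)&(hsv[:,:,0]<25)).astype(np.uint8)
for n,b in(("small",(290,195,350,258)),("big",(322,140,392,208))):
    P=poly(blob(brown,b),.008); print(n,cv2.minEnclosingCircle((P*1000).astype(np.float32)), P.mean(0))
P=poly(blob(brown|(hsv[:,:,2]<60).astype(np.uint8),(180,160,245,225)),.04); print("block",cv2.minAreaRect((P*1000).astype(np.float32)))
dark=(im.max(2)<45).astype(np.uint8)
P=poly(blob(dark,(190,165,235,215)),.128);print("cap dark",cv2.minAreaRect((P*1000).astype(np.float32)),cv2.minEnclosingCircle((P*1000).astype(np.float32)))
a=cv2.resize(im[155:235,170:260],None,fx=6,fy=6,interpolation=2)
b=cv2.resize(im[190:260,290:360],(420,420)); a=cv2.resize(a,(380,480))
o=np.zeros((480,800,3),np.uint8);o[:,:380]=a;o[:420,380:]=b
cv2.imwrite("pics/crop1.png",o)
E
```

```text
small ((543.491943359375, -140.18850708007812), 54.12548828125) [ 0.54348262 -0.14011416]
big ((688.4901733398438, -240.81056213378906), 69.84255981445312) [ 0.68847635 -0.2407618 ]
block ((624.3678588867188, 143.44345092773438), (102.56658172607422, 99.26551055908203), 67.13134765625)
cap dark ((618.8707275390625, 139.08348083496094), (71.16910552978516, 54.482704162597656), 36.54690170288086) ((617.8662719726562, 140.3855438232422), 35.64777755737305)
```

View pics/crop1.png

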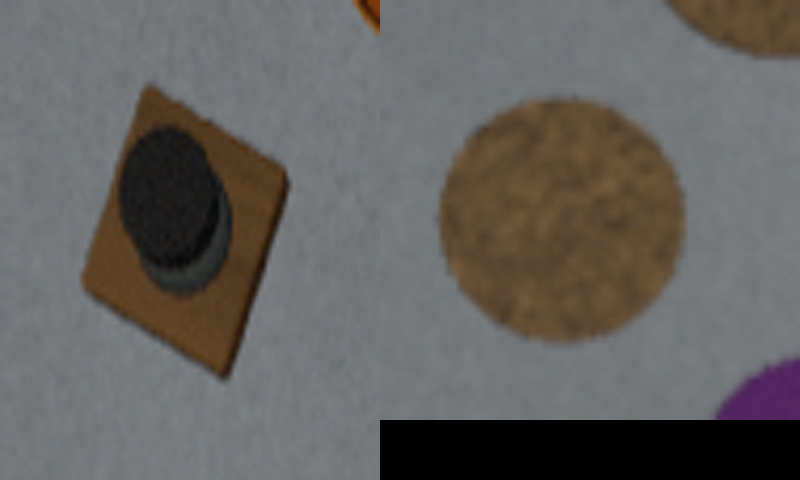

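Left crop: the cap is on the jar in its block. Right crop: the small cork coaster, measured radius 54 mm against the expected 55, so the choice holds. Next I move above the jar.

Emit:
play_rows([
  {"slide": [20, -16, 0], "angular": [0, 0, 0], "claw": 1},
  {"slide": [32, -26, 0], "angular": [0, 0, 0], "claw": 1},
  {"slide": [32, -26, 0], "angular": [0, 0, 0], "claw": 1},
  {"slide": [32, -26, 0], "angular": [0, 0, 0], "claw": 1},
  {"slide": [32, -26, 0], "angular": [0, 0, 0], "claw": 1},
  {"slide": [32, -26, 0], "angular": [0, 0, 0], "claw": 1},
  {"slide": [32, -26, 0], "angular": [0, 0, 0], "claw": 1},
  {"slide": [32, -26, 0], "angular": [0, 0, 0], "claw": 1},
])

```text
time: 0.9
ee_pos: [0.3328, -0.2687, 0.2501]
tcp_rot: [-180.0, 0.0, 16.1]
wrist_force: [0.4, -0.1, 1.1]
opening: 0.0857
grasp_force: 0.0
```

Emit:
play_rows([
  {"slide": [32, -26, 0], "angular": [0, 0, 0], "claw": 1},
  {"slide": [32, -26, 0], "angular": [0, 0, 0], "claw": 1},
  {"slide": [32, -26, 0], "angular": [0, 0, 0], "claw": 1},
  {"slide": [32, -26, 0], "angular": [0, 0, 0], "claw": 1},
  {"slide": [32, -26, 0], "angular": [0, 0, 0], "claw": 1},
  {"slide": [32, -26, 0], "angular": [0, 0, 0], "claw": 1},
  {"slide": [32, -26, 0], "angular": [0, 0, 0], "claw": 1},
  {"slide": [32, -26, 0], "angular": [0, 0, 0], "claw": 1},
])

```text
time: 1.7
ee_pos: [0.5209, 0.0024, 0.25]
tcp_rot: [-180.0, 0.0, 16.2]
wrist_force: [0.6, -1.5, 0.7]
opening: 0.0854
grasp_force: 0.0
```

Emit:
play_rows([
  {"slide": [32, -26, 0], "angular": [0, 0, 0], "claw": 1},
  {"slide": [32, -26, 0], "angular": [0, 0, 0], "claw": 1},
  {"slide": [20, -16, 0], "angular": [0, 0, 0], "claw": 1},
  {"slide": [0, 0, 0], "angular": [0, 0, 0], "claw": 1},
  {"slide": [0, 0, 0], "angular": [0, 0, 0], "claw": 1},
  {"slide": [0, 0, 0], "angular": [0, 0, 0], "claw": 1},
])

```text
time: 2.3
ee_pos: [0.5817, 0.0887, 0.2503]
tcp_rot: [180.0, 0.0, 16.1]
wrist_force: [-0.1, 0.4, -0.9]
opening: 0.0852
grasp_force: 0.0
```

```bash
python3 - <<'E'
from h import *
o=bot.get_obs(); print(o)
i,im=snap("wrist","w1.png"); print(i["fovy"],i["k1"],"cam",-np.array(i["R"]).T@np.array(i["t"]))
print(proj(i,[.624,.143,.128]),proj(i,[.624,.143,.04]))
E
```

```text
{'time': 2.3, 'q': array([ 8.67323230e+00,  1.04069491e+01,  1.61057697e+01,  9.57173326e+01,
       -1.20331829e-02,  1.72559709e+02]), 'qd': array([-0.56785883, -0.63883609, -0.09579123, -0.10350299,  0.08516067,
        0.11403172]), 'joint_efforts': array([ 7.75279719e-01, -5.68362737e+01,  4.63578844e+01, -5.46550099e-02,
        2.24547292e-02,  4.26626375e-04]), 'ee_pos': array([0.58168452, 0.08867563, 0.25032724]), 'tcp_rot': array([1.79990465e+02, 1.99143045e-02, 1.61135241e+01]), 'wrist_force': array([-0.1338091 ,  0.41913481, -0.94611319]), 'torque': array([-0.05057475,  0.01988815, -0.0178363 ]), 'grasp_force': 0.0, 'opening': 0.08522106788155873}
61.61449042047536 -0.023895888988825435 cam [0.65410443 0.1105255  0.37331169]
[223.48134713 133.43576369] [238.47131805 125.53974903]
```

View pics/w1.png

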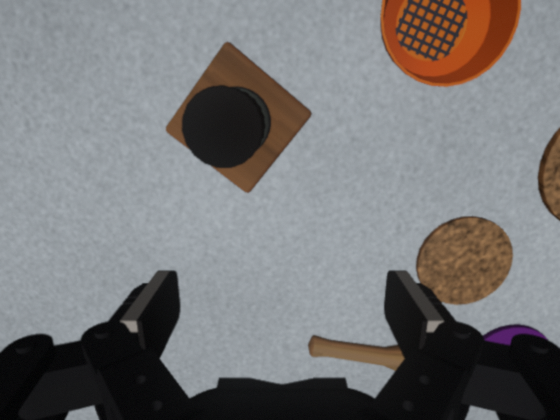

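The wrist view shows the cap top at about (224,126) on the block, whose corners are (228,43), (311,115), (248,191) and (167,128). The coaster is at right, (465,260).

```bash
python3 - <<'E'
from h import *
i=bot.camera_info("wrist"); im=cv2.imread("pics/w1.png"); hsv=cv2.cvtColor(im,cv2.COLOR_BGR2HSV)
m=np.zeros(im.shape[:2],np.uint8); m[70:180,160:290]=(im.max(2)[70:180,160:290]<40)
c=max(cv2.findContours(m,0,1)[0],key=cv2.contourArea)[:,0].astype(float)
P=np.array([atz(i,u,v,.128)[:2] for u,v in c])*1000
# circle fit left/own edges: minimal enclosing & LSQ on points facing away from glass
print(len(c),c.min(0),c.max(0),cv2.minEnclosingCircle(P.astype(np.float32)))
A=np.c_[2*P,np.ones(len(P))];s=np.linalg.lstsq(A,(P**2).sum(1),rcond=None)[0];print(s[:2],np.sqrt(s[2]+s[:2]@s[:2]))
B=np.array([atz(i,u,v,.04)[:2] for u,v in((228,43),(311,115),(248,191),(167,128))]);print(B,B.mean(0))
E
```

```text
333 [183.  86.] [269. 166.] ((629.7939453125, 142.46128845214844), 29.98458480834961)
[629.09865238 142.59811441] 27.93509008271054
[[0.6897343  0.16882188]
 [0.6516556  0.08127235]
 [0.5662614  0.11878389]
 [0.60371612 0.20614948]] [0.62784185 0.1437569 ]
```

Emit:
play_rows([
  {"slide": [20, -13, 10], "angular": [0, 0, 0], "claw": 1},
  {"slide": [20, -13, 20], "angular": [0, 0, 0], "claw": 1},
  {"slide": [19, -13.6, 20], "angular": [0, 0, 0], "claw": 1},
  {"slide": [0, 0, 20], "angular": [0, 0, -5], "claw": 1},
  {"slide": [0, 0, 10], "angular": [0, 0, -5], "claw": 1},
  {"slide": [0, 0, 0], "angular": [0, 0, 0], "claw": 1},
  {"slide": [0, 0, 0], "angular": [0, 0, 0], "claw": 1},
  {"slide": [0, 0, 0], "angular": [0, 0, 0], "claw": 1},
])

```text
time: 3.15
ee_pos: [0.628, 0.1434, 0.1718]
tcp_rot: [180.0, -0.1, 26.0]
wrist_force: [-0.6, 0.3, 0.5]
opening: 0.0853
grasp_force: 0.0
```

```bash
python3 - <<'E'
from h import *
o=bot.get_obs(); print(o["ee_pos"],o["tcp_rot"],o["q"],o["wrist_force"])
i,im=snap("wrist","w2.png")
print(proj(i,[.627,.143,.128]))
E
```

```text
[0.62803795 0.14335841 0.17177219] [ 1.79972498e+02 -1.06655507e-01  2.59916266e+01] [ 1.28593100e+01  1.71330136e+01  1.54242770e+01  8.81811487e+01
 -2.55058027e-03  1.66867707e+02] [-0.58576021  0.28278286  0.48917163]
[282.28165613 258.44301072]
```

View pics/w2.png

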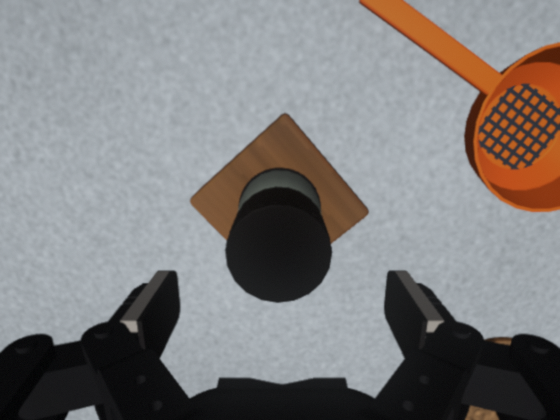

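The close view shows the cap top from columns 226 to 331 with its lower edge at row 301, slightly left of the fingers' midline (about 282).

```bash
python3 - <<'E'
from h import *
from scipy.optimize import least_squares
i=bot.camera_info("wrist"); im=cv2.imread("pics/w2.png")
m=(im.max(2)<48).astype(np.uint8); m[:160]=0; m[:,:200]=0; m[:,350:]=0; m[320:]=0
c=max(cv2.findContours(m,0,1)[0],key=cv2.contourArea)[:,0].astype(float)
c=c[c[:,1]>248]; print(len(c),c.min(0),c.max(0))
P=np.array([atz(i,u,v,.128)[:2] for u,v in c])
r=least_squares(lambda p:np.hypot(*(P-p[:2]).T)-.028,[.627,.143],loss="soft_l1",f_scale=.001); print(r.x,np.std(r.fun))
ps=np.radians(26); d=r.x-bot.get_obs()["ee_pos"][:2]
print(d,"tool xy mm",1e3*(d@[np.cos(ps),np.sin(ps)]),1e3*(d@[np.sin(ps),-np.cos(ps)]))
E
```

```text
148 [226. 249.] [330. 301.]
[0.62964526 0.14664935] 0.0006963517262788489
[0.00157098 0.00315139] tool xy mm 2.7934661131614766 -2.1437751091788195
```

Emit:
play_rows([
  {"slide": [2.4, -2, 10], "angular": [0, 0, 0], "claw": 1},
  {"slide": [0, 0, 20], "angular": [0, 0, 0], "claw": 1},
  {"slide": [0, 0, 20], "angular": [0, 0, 0], "claw": 1},
  {"slide": [0, 0, 10], "angular": [0, 0, 0], "claw": 1},
  {"slide": [0, 0, 0], "angular": [0, 0, 0], "claw": 1},
  {"slide": [0, 0, 0], "angular": [0, 0, 0], "claw": 1},
])

```text
time: 3.8
ee_pos: [0.6292, 0.1468, 0.1109]
tcp_rot: [180.0, -0.0, 26.1]
wrist_force: [-0.8, -0.1, 0.9]
opening: 0.0853
grasp_force: 0.0
```

Emit:
play_rows([
  {"slide": [0, 0, 0], "angular": [0, 0, 0], "claw": 0.45},
  {"slide": [0, 0, 0], "angular": [0, 0, 0], "claw": 0.4},
  {"slide": [0, 0, 0], "angular": [0, 0, 0], "claw": 0.35},
  {"slide": [0, 0, 0], "angular": [0, 0, 0], "claw": 0.3},
  {"slide": [0, 0, 0], "angular": [0, 0, 0], "claw": 0.25},
  {"slide": [0, 0, 0], "angular": [0, 0, 0], "claw": 0.25},
], squeeze=20)

```text
time: 4.4
ee_pos: [0.6294, 0.1466, 0.111]
tcp_rot: [180.0, -0.1, 26.1]
wrist_force: [0.8, -1.8, 4.9]
opening: 0.0555
grasp_force: 20.3
```

Emit:
play_rows([
  {"slide": [0, 0, 0], "angular": [0, 0, 0], "claw": -1},
  {"slide": [0, 0, 0], "angular": [0, 0, 0], "claw": -1},
  {"slide": [0, 0, 0], "angular": [0, 0, 0], "claw": -1},
], squeeze=70)

```text
time: 4.7
ee_pos: [0.6294, 0.1466, 0.1105]
tcp_rot: [180.0, -0.0, 26.1]
wrist_force: [2.5, -1.2, 4.7]
opening: 0.0544
grasp_force: 72.5
```

Emit:
play_rows([
  {"slide": [0, 0, 1], "angular": [0, 0, 0], "claw": -1},
  {"slide": [0, 0, 1], "angular": [0, 0, 0], "claw": -1},
  {"slide": [0, 0, 1], "angular": [0, 0, 0], "claw": -1},
  {"slide": [0, 0, 0], "angular": [0, 0, 0], "claw": -1},
  {"slide": [0, 0, 0], "angular": [0, 0, 0], "claw": -1},
])

```text
time: 5.2
ee_pos: [0.6293, 0.1466, 0.1076]
tcp_rot: [180.0, -0.0, 26.1]
wrist_force: [3.0, -2.3, 6.4]
opening: 0.0546
grasp_force: 72.5
```

Emit:
play_rows([
  {"slide": [0, 0, 1], "angular": [0, 0, 0], "claw": -1},
  {"slide": [0, 0, 1], "angular": [0, 0, 0], "claw": -1},
  {"slide": [0, 0, 0.5], "angular": [0, 0, 0], "claw": -1},
  {"slide": [0, 0, 0], "angular": [0, 0, 0], "claw": -1},
])

```text
time: 5.6
ee_pos: [0.6294, 0.1466, 0.1054]
tcp_rot: [180.0, -0.1, 26.1]
wrist_force: [2.0, -3.1, 6.9]
opening: 0.0543
grasp_force: 72.6
```

Emit:
play_rows([
  {"slide": [0, 0, 0.5], "angular": [0, 0, 0], "claw": -1},
  {"slide": [0, 0, 0], "angular": [0, 0, 0], "claw": -1},
])

```text
time: 5.8
ee_pos: [0.6294, 0.1466, 0.1054]
tcp_rot: [180.0, -0.1, 26.1]
wrist_force: [2.0, -2.9, 10.4]
opening: 0.054
grasp_force: 72.7
```

Emit:
play_rows([
  {"slide": [0, 0, 0.5], "angular": [0, 0, 0], "claw": -1},
  {"slide": [0, 0, 0], "angular": [0, 0, 0], "claw": -1},
])

```text
time: 6.0
ee_pos: [0.6295, 0.1466, 0.1053]
tcp_rot: [180.0, -0.1, 26.1]
wrist_force: [0.7, -3.5, 13.4]
opening: 0.0543
grasp_force: 72.9
```

The cap has bottomed: z is stuck at 0.1054 while the force rises to 13.4 N. Now I turn it.

Emit:
play_rows([
  {"slide": [0, 0, 0], "angular": [0, 0, -2], "claw": -1},
  {"slide": [0, 0, 0], "angular": [0, 0, -3], "claw": -1},
  {"slide": [0, 0, 0], "angular": [0, 0, -3], "claw": -1},
  {"slide": [0, 0, 0], "angular": [0, 0, -2], "claw": -1},
  {"slide": [0, 0, 0], "angular": [0, 0, 0], "claw": -1},
])

```text
time: 6.5
ee_pos: [0.6293, 0.1473, 0.1053]
tcp_rot: [-180.0, -0.1, 36.2]
wrist_force: [-0.6, -0.0, 12.5]
opening: 0.0545
grasp_force: 73.0
```

```bash
python3 - <<'E'
from h import *
o=bot.get_obs(); print(o["ee_pos"],o["tcp_rot"],o["wrist_force"],o["torque"])
E
```

```text
[0.62925456 0.14729213 0.10529758] [-1.79993044e+02 -1.18211159e-01  3.62403460e+01] [-0.55332876 -0.02048177 12.54019639] [-0.12927823  0.23799335  0.03001827]
```

Emit:
play_rows([
  {"slide": [0, 0, 0.2], "angular": [0, 0, -3], "claw": -1},
  {"slide": [0, 0, 0], "angular": [0, 0, -5], "claw": -1},
  {"slide": [0, 0, 0], "angular": [0, 0, -5], "claw": -1},
  {"slide": [0, 0, 0], "angular": [0, 0, -4], "claw": -1},
  {"slide": [0, 0, 0], "angular": [0, 0, 0], "claw": -1},
])

```text
time: 7.0
ee_pos: [0.6293, 0.1475, 0.1052]
tcp_rot: [180.0, -0.1, 53.3]
wrist_force: [-0.6, 2.1, 13.6]
opening: 0.0545
grasp_force: 73.0
```

```bash
cat > s.py <<'E'
from h import *
o=bot.get_obs(); print(o["ee_pos"].round(5),o["tcp_rot"].round(2),o["wrist_force"].round(1),o["torque"].round(3),o["q"].round(1))
E
python3 s.py
```

```text
[0.62925 0.14753 0.10524] [ 1.7998e+02 -1.4000e-01  5.3320e+01] [-0.6  2.1 13.6] [0.11  0.269 0.08 ] [1.320e+01 1.760e+01 8.700e+00 8.100e+01 1.000e-01 1.398e+02]
```

Emit:
play_rows([
  {"slide": [0, 0, 0], "angular": [0, 0, -3], "claw": -1},
  {"slide": [0, 0, 0], "angular": [0, 0, -5], "claw": -1},
  {"slide": [0, 0, 0], "angular": [0, 0, -5], "claw": -1},
  {"slide": [0, 0, 0], "angular": [0, 0, -4], "claw": -1},
  {"slide": [0, 0, 0], "angular": [0, 0, 0], "claw": -1},
])

```text
time: 7.5
ee_pos: [0.6287, 0.1481, 0.1052]
tcp_rot: [-180.0, -0.2, 70.3]
wrist_force: [-4.5, 4.1, 14.5]
opening: 0.054
grasp_force: 73.2
```

```bash
python3 s.py
```

```text
[0.62872 0.1481  0.10524] [-1.7998e+02 -1.6000e-01  7.0350e+01] [-4.5  4.1 14.5] [0.645 0.941 0.058] [1.320e+01 1.760e+01 8.700e+00 8.100e+01 1.000e-01 1.228e+02]
```

Emit:
play_rows([
  {"slide": [0, 0, 0], "angular": [0, 0, -2], "claw": -1},
  {"slide": [0, 0, 0], "angular": [0, 0, 0], "claw": -1},
])

```text
time: 7.7
ee_pos: [0.6286, 0.1482, 0.1052]
tcp_rot: [-180.0, -0.2, 72.3]
wrist_force: [-5.3, 4.5, 15.2]
opening: 0.0546
grasp_force: 73.2
```

```bash
python3 s.py
```

```text
[0.62862 0.14822 0.10525] [-1.7997e+02 -1.7000e-01  7.2270e+01] [-5.3  4.5 15.2] [ 0.727  1.064 -0.029] [ 13.2  17.6   8.7  81.    0.2 120.9]
```

Emit:
play_rows([
  {"slide": [0.2, -0.5, 0], "angular": [0, 0, 0], "claw": -1},
  {"slide": [0.2, -0.5, -0.1], "angular": [0, 0, -2], "claw": -1},
  {"slide": [0, 0, 0], "angular": [0, 0, 0], "claw": -1},
  {"slide": [0, 0, 0], "angular": [0, 0, 0], "claw": -1},
])

```text
time: 8.1
ee_pos: [0.6283, 0.1483, 0.1052]
tcp_rot: [179.9, -0.1, 74.2]
wrist_force: [-2.2, 1.6, 13.6]
opening: 0.0547
grasp_force: 73.0
```

```bash
python3 s.py
```

```text
[0.62834 0.14834 0.10524] [ 1.7995e+02 -1.3000e-01  7.4200e+01] [-2.2  1.6 13.6] [0.224 0.391 0.012] [1.320e+01 1.760e+01 8.600e+00 8.090e+01 1.000e-01 1.191e+02]
```

Emit:
play_rows([
  {"slide": [0, 0, 0], "angular": [0, 0, -2], "claw": -1},
  {"slide": [0, 0, 0], "angular": [0, 0, 0], "claw": -1},
])

```text
time: 8.3
ee_pos: [0.6282, 0.1484, 0.1053]
tcp_rot: [180.0, -0.1, 76.3]
wrist_force: [-2.2, 2.4, 13.0]
opening: 0.0545
grasp_force: 73.1
```

```bash
python3 s.py
```

```text
[0.62825 0.14838 0.10529] [ 1.7995e+02 -1.3000e-01  7.6250e+01] [-2.2  2.4 13. ] [0.256 0.517 0.068] [1.33e+01 1.76e+01 8.60e+00 8.10e+01 1.00e-01 1.17e+02]
```

Emit:
play_rows([
  {"slide": [0, 0, 0.1], "angular": [0, 0, -2], "claw": -1},
  {"slide": [0, 0, 0], "angular": [0, 0, 0], "claw": -1},
])

```text
time: 8.5
ee_pos: [0.6282, 0.1484, 0.1053]
tcp_rot: [180.0, -0.1, 78.3]
wrist_force: [-3.1, 1.5, 13.9]
opening: 0.0544
grasp_force: 73.1
```

```bash
python3 s.py
```

```text
[0.62816 0.14841 0.10526] [ 1.7996e+02 -1.3000e-01  7.8250e+01] [-3.1  1.5 13.9] [0.317 0.617 0.01 ] [1.33e+01 1.75e+01 8.60e+00 8.10e+01 1.00e-01 1.15e+02]
```

Emit:
play_rows([
  {"slide": [0, -0.2, 0], "angular": [0, 0, -2], "claw": -1},
  {"slide": [0, 0, 0], "angular": [0, 0, 0], "claw": -1},
])

```text
time: 8.7
ee_pos: [0.628, 0.1485, 0.1052]
tcp_rot: [180.0, -0.1, 80.3]
wrist_force: [-3.4, 2.1, 14.4]
opening: 0.0544
grasp_force: 73.1
```

```bash
python3 s.py
```

```text
[0.62799 0.14849 0.10524] [ 1.7995e+02 -1.3000e-01  8.0250e+01] [-3.4  2.1 14.4] [0.313 0.597 0.009] [1.33e+01 1.75e+01 8.60e+00 8.10e+01 1.00e-01 1.13e+02]
```

Emit:
play_rows([
  {"slide": [0, -0.2, 0], "angular": [0, 0, -2], "claw": -1},
  {"slide": [0, 0, 0], "angular": [0, 0, 0], "claw": -1},
])

```text
time: 8.9
ee_pos: [0.6277, 0.1486, 0.1052]
tcp_rot: [180.0, -0.1, 82.3]
wrist_force: [-3.5, 2.8, 14.7]
opening: 0.0542
grasp_force: 73.2
```

```bash
python3 s.py
```

```text
[0.62774 0.14862 0.10524] [ 1.7995e+02 -1.4000e-01  8.2250e+01] [-3.5  2.8 14.7] [ 0.441  0.669 -0.045] [1.33e+01 1.75e+01 8.50e+00 8.09e+01 1.00e-01 1.11e+02]
```

Emit:
play_rows([
  {"slide": [0, -0.3, 0], "angular": [0, 0, -1.5], "claw": -1},
  {"slide": [0, 0, 0], "angular": [0, 0, 0], "claw": -1},
])

```text
time: 9.1
ee_pos: [0.6275, 0.1488, 0.1053]
tcp_rot: [179.9, -0.2, 83.7]
wrist_force: [-2.6, 3.4, 14.9]
opening: 0.0543
grasp_force: 73.2
```

```bash
python3 s.py
```

```text
[0.62747 0.14881 0.10527] [ 1.7995e+02 -1.6000e-01  8.3740e+01] [-2.6  3.4 14.9] [ 0.614  0.627 -0.131] [1.330e+01 1.750e+01 8.500e+00 8.090e+01 1.000e-01 1.095e+02]
```

Emit:
play_rows([
  {"slide": [0.2, 0, -0.1], "angular": [0, 0, -1], "claw": -1},
  {"slide": [0, 0, 0], "angular": [0, 0, 0], "claw": -1},
])

```text
time: 9.3
ee_pos: [0.6273, 0.1489, 0.1053]
tcp_rot: [180.0, -0.1, 84.7]
wrist_force: [-3.9, 3.3, 14.2]
opening: 0.0541
grasp_force: 73.2
```

```bash
python3 s.py
```

```text
[0.62728 0.14893 0.10526] [ 1.7998e+02 -1.5000e-01  8.4710e+01] [-3.9  3.3 14.2] [ 0.597  0.906 -0.253] [1.330e+01 1.750e+01 8.500e+00 8.100e+01 1.000e-01 1.086e+02]
```

Torque about z grew steadily over the last three steps (-0.05, -0.13, -0.25 Nm), which is the end stop. I back off slightly and lift.

Emit:
play_rows([
  {"slide": [0.2, -0.2, 0], "angular": [0, 0, 1], "claw": -1},
  {"slide": [0.2, -0.2, 0], "angular": [0, 0, 1], "claw": -1},
  {"slide": [0, 0, -0.5], "angular": [0, 0, 0], "claw": -1},
  {"slide": [0, 0, -0.5], "angular": [0, 0, 0], "claw": -1},
  {"slide": [0, 0, -1], "angular": [0, 0, 0], "claw": -1},
  {"slide": [0, 0, -1], "angular": [0, 0, 0], "claw": -1},
  {"slide": [0, 0, 0], "angular": [0, 0, 0], "claw": -1},
])

```text
time: 10.0
ee_pos: [0.6272, 0.149, 0.107]
tcp_rot: [180.0, -0.1, 82.7]
wrist_force: [1.6, 2.4, 7.0]
opening: 0.0545
grasp_force: 72.6
```

```bash
python3 s.py
```

```text
[0.62724 0.14898 0.10704] [ 1.7999e+02 -9.0000e-02  8.2680e+01] [1.6 2.4 7. ] [ 0.357 -0.21  -0.046] [1.330e+01 1.750e+01 8.700e+00 8.120e+01 1.000e-01 1.107e+02]
```

Emit:
play_rows([
  {"slide": [0, 0, -1], "angular": [0, 0, 0], "claw": -1},
  {"slide": [0, 0, -1], "angular": [0, 0, 0], "claw": -1},
  {"slide": [0, 0, -1], "angular": [0, 0, 0], "claw": -1},
  {"slide": [0, 0, -1], "angular": [0, 0, 0], "claw": -1},
  {"slide": [0, 0, 0], "angular": [0, 0, 0], "claw": -1},
])

```text
time: 10.5
ee_pos: [0.6269, 0.1483, 0.1106]
tcp_rot: [-180.0, -0.0, 82.7]
wrist_force: [-0.8, 4.5, 4.2]
opening: 0.0543
grasp_force: 72.8
```

```bash
python3 s.py
```

```text
[0.62688 0.14835 0.11062] [-1.7996e+02 -2.0000e-02  8.2660e+01] [-0.8  4.5  4.2] [ 0.776  0.202 -0.046] [ 13.3  17.4   9.1  81.7   0.  110.6]
```

Emit:
play_rows([
  {"slide": [0.5, 0, -0.5], "angular": [0, 0, 0], "claw": -1},
  {"slide": [0, 0, -0.5], "angular": [0, 0, 0], "claw": -1},
  {"slide": [0, 0, -1], "angular": [0, 0, 0], "claw": -1},
  {"slide": [0, 0, 0], "angular": [0, 0, 0], "claw": -1},
])

```text
time: 10.9
ee_pos: [0.6269, 0.1485, 0.1125]
tcp_rot: [-180.0, 0.0, 82.6]
wrist_force: [-3.0, 2.1, 2.4]
opening: 0.0545
grasp_force: 73.0
```

```bash
python3 s.py
```

```text
[0.62694 0.14848 0.11254] [-1.7996e+02  2.0000e-02  8.2640e+01] [-3.   2.1  2.4] [ 0.277  0.587 -0.069] [ 13.3  17.4   9.3  81.9  -0.  110.7]
```

Emit:
play_rows([
  {"slide": [0.1, -0.3, -1], "angular": [0, 0, 0], "claw": -1},
  {"slide": [0, 0, -1], "angular": [0, 0, 0], "claw": -1},
  {"slide": [0, 0, -2], "angular": [0, 0, 0], "claw": -1},
  {"slide": [0, 0, -2], "angular": [0, 0, 0], "claw": -1},
  {"slide": [0, 0, 0], "angular": [0, 0, 0], "claw": -1},
])

```text
time: 11.4
ee_pos: [0.627, 0.1487, 0.1189]
tcp_rot: [180.0, 0.0, 82.6]
wrist_force: [-1.2, 0.9, -0.9]
opening: 0.0543
grasp_force: 73.7
```

```bash
python3 s.py
```

```text
[0.62696 0.14869 0.11889] [1.800e+02 1.000e-02 8.264e+01] [-1.2  0.9 -0.9] [ 0.125  0.39  -0.038] [ 13.3  17.4   9.9  82.5  -0.  110.7]
```

Emit:
play_rows([
  {"slide": [0, 0, -4], "angular": [0, 0, 0], "claw": -1},
  {"slide": [0, 0, -8], "angular": [0, 0, 0], "claw": -1},
  {"slide": [0, 0, -12], "angular": [0, 0, 0], "claw": -1},
  {"slide": [0, 0, -15], "angular": [0, 0, 0], "claw": -1},
  {"slide": [0, 0, -15], "angular": [0, 0, 0], "claw": -1},
  {"slide": [0, 0, -15], "angular": [0, 0, 0], "claw": -1},
  {"slide": [0, 0, -10], "angular": [0, 0, 0], "claw": -1},
  {"slide": [0, 0, 0], "angular": [0, 0, 0], "claw": -1},
])

```text
time: 12.2
ee_pos: [0.6277, 0.1489, 0.2003]
tcp_rot: [179.8, -0.1, 82.6]
wrist_force: [0.9, -0.4, 0.3]
opening: 0.054
grasp_force: 73.7
```

Emit:
play_rows([
  {"slide": [-10, -2, 0], "angular": [0, 0, 0], "claw": -1},
  {"slide": [-20, -3, 0], "angular": [0, 0, 0], "claw": -1},
  {"slide": [-25, -4, 0], "angular": [0, 0, 0], "claw": -1},
  {"slide": [-25, -4, 0], "angular": [0, 0, 0], "claw": -1},
  {"slide": [-25, -4, 0], "angular": [0, 0, 0], "claw": -1},
  {"slide": [-25, -4, 0], "angular": [0, 0, 0], "claw": -1},
  {"slide": [-25, -4, 0], "angular": [0, 0, 0], "claw": -1},
  {"slide": [-25, -4, 0], "angular": [0, 0, 0], "claw": -1},
])

```text
time: 13.0
ee_pos: [0.5736, -0.0283, 0.197]
tcp_rot: [-179.9, 0.0, 82.6]
wrist_force: [0.6, -0.2, -0.4]
opening: 0.0545
grasp_force: 73.7
```

Emit:
play_rows([
  {"slide": [-25, -4, 0], "angular": [0, 0, 0], "claw": -1},
  {"slide": [-25, -4, 0], "angular": [0, 0, 0], "claw": -1},
  {"slide": [-25, -4, 0], "angular": [0, 0, 0], "claw": -1},
  {"slide": [-22, -3, 0], "angular": [0, 0, 0], "claw": -1},
  {"slide": [-12, -2, 0], "angular": [0, 0, 0], "claw": -1},
  {"slide": [-8, 0, 0], "angular": [0, 0, 0], "claw": -1},
  {"slide": [0, 0, 0], "angular": [0, 0, 0], "claw": -1},
  {"slide": [0, 0, 0], "angular": [0, 0, 0], "claw": -1},
])

```text
time: 13.8
ee_pos: [0.5433, -0.1396, 0.1975]
tcp_rot: [-180.0, -0.0, 82.7]
wrist_force: [-0.5, 0.7, 0.1]
opening: 0.0543
grasp_force: 73.7
```

```bash
python3 s.py; python3 -c "
from h import *
i,im=snap('wrist','w3.png'); print(proj(i,[.5435,-.140,.008]))
i2,im=snap('top','t3.png')
"
```

```text
[ 0.54332 -0.13958  0.19752] [-1.7999e+02 -1.0000e-02  8.2650e+01] [-0.5  0.7  0.1] [0.013 0.035 0.024] [-14.4   5.7   5.   89.3   0.   82.9]
[280.56422387 189.52257605]
```

View pics/w3.png

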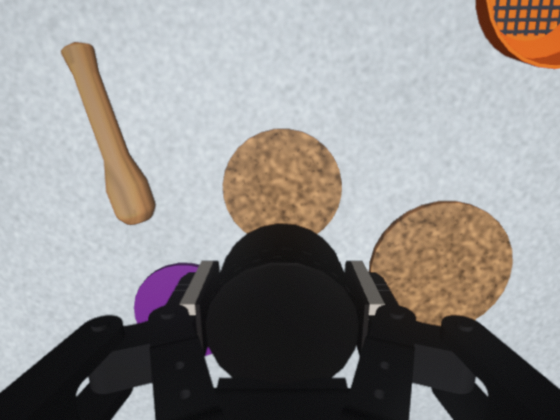

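The wrist view shows the cap held level in the fingers. The small coaster is centred at about (282,187), close to the predicted (281,190). The pestle, at left, is clear of the fingers. Descending.

Emit:
play_rows([
  {"slide": [0, 0, 10], "angular": [0, 0, 0], "claw": -1},
  {"slide": [0, 0, 20], "angular": [0, 0, 0], "claw": -1},
  {"slide": [0, 0, 25], "angular": [0, 0, 0], "claw": -1},
  {"slide": [0, 0, 25], "angular": [0, 0, 0], "claw": -1},
  {"slide": [0, 0, 25], "angular": [0, 0, 0], "claw": -1},
  {"slide": [0, 0, 25], "angular": [0, 0, 0], "claw": -1},
  {"slide": [0, 0, 15], "angular": [0, 0, 0], "claw": -1},
  {"slide": [0, 0, 10], "angular": [0, 0, 0], "claw": -1},
])

```text
time: 14.7
ee_pos: [0.5428, -0.1394, 0.041]
tcp_rot: [-179.9, -0.0, 82.7]
wrist_force: [0.5, 0.3, -0.3]
opening: 0.054
grasp_force: 73.7
```

Emit:
play_rows([
  {"slide": [0, 0, 6], "angular": [0, 0, 0], "claw": -1},
  {"slide": [0, 0, 2], "angular": [0, 0, 0], "claw": -1},
  {"slide": [0, 0, 0], "angular": [0, 0, 0], "claw": -1},
  {"slide": [0, 0, 0], "angular": [0, 0, 0], "claw": -1},
])

```text
time: 15.1
ee_pos: [0.5438, -0.14, 0.0356]
tcp_rot: [179.9, 0.0, 82.6]
wrist_force: [0.7, 0.6, -1.0]
opening: 0.0539
grasp_force: 73.7
```

Emit:
play_rows([
  {"slide": [0, 0, 1.5], "angular": [0, 0, 0], "claw": -1},
  {"slide": [0, 0, 1.5], "angular": [0, 0, 0], "claw": -1},
  {"slide": [0, 0, 1], "angular": [0, 0, 0], "claw": -1},
  {"slide": [0, 0, 0], "angular": [0, 0, 0], "claw": -1},
  {"slide": [0, 0, 0], "angular": [0, 0, 0], "claw": -1},
])

```text
time: 15.6
ee_pos: [0.5435, -0.14, 0.0314]
tcp_rot: [180.0, 0.0, 82.6]
wrist_force: [-2.8, 0.6, 4.9]
opening: 0.0543
grasp_force: 74.2
```

Emit:
play_rows([
  {"slide": [0, 0, 0.5], "angular": [0, 0, 0], "claw": -1},
  {"slide": [0, 0, 0], "angular": [0, 0, 0], "claw": -1},
  {"slide": [0, 0, 0], "angular": [0, 0, 0], "claw": -1},
])

```text
time: 15.9
ee_pos: [0.5435, -0.14, 0.0313]
tcp_rot: [179.9, 0.0, 82.6]
wrist_force: [-3.6, 0.4, 9.1]
opening: 0.0543
grasp_force: 74.5
```

It is seated. I ease the load off, release and retreat.

Emit:
play_rows([
  {"slide": [0, 0, -0.7], "angular": [0, 0, 0], "claw": -1},
  {"slide": [0, 0, 0], "angular": [0, 0, 0], "claw": -1},
  {"slide": [0, 0, 0], "angular": [0, 0, 0], "claw": 0.3},
  {"slide": [0, 0, 0], "angular": [0, 0, 0], "claw": 0.5},
  {"slide": [0, 0, 0], "angular": [0, 0, 0], "claw": 1},
  {"slide": [0, 0, 0], "angular": [0, 0, 0], "claw": 1},
  {"slide": [0, 0, 0], "angular": [0, 0, 0], "claw": 1},
  {"slide": [0, 0, 0], "angular": [0, 0, 0], "claw": 1},
])

```text
time: 16.7
ee_pos: [0.5433, -0.1399, 0.0308]
tcp_rot: [-180.0, -0.0, 82.6]
wrist_force: [-0.2, 0.4, -0.3]
opening: 0.0854
grasp_force: 0.0
```

Emit:
play_rows([
  {"slide": [0, 0, -3], "angular": [0, 0, 0], "claw": 1},
  {"slide": [0, 0, -6], "angular": [0, 0, 0], "claw": 1},
  {"slide": [0, 0, -10], "angular": [0, 0, 0], "claw": 1},
  {"slide": [0, 0, -25], "angular": [0, 0, 0], "claw": 1},
  {"slide": [0, 0, -35], "angular": [0, 0, 0], "claw": 1},
  {"slide": [0, 0, -40], "angular": [0, 0, 0], "claw": 1},
  {"slide": [0, 0, -30], "angular": [0, 0, 0], "claw": 1},
  {"slide": [0, 0, 0], "angular": [0, 0, 0], "claw": 1},
])

```text
time: 17.5
ee_pos: [0.545, -0.1403, 0.1859]
tcp_rot: [179.5, 0.1, 82.6]
wrist_force: [0.5, 0.3, 0.6]
opening: 0.0853
grasp_force: 0.0
```

```bash
python3 s.py; python3 -c "
from h import *
i,im=snap('wrist','w4.png')
i2,im=snap('scene','s4.png')
"
```

```text
[ 0.54502 -0.14032  0.18586] [1.7954e+02 6.0000e-02 8.2650e+01] [0.5 0.3 0.6] [-0.017  0.025  0.019] [-14.4   5.4   3.4  87.5   0.   82.9]
```

View pics/w4.png

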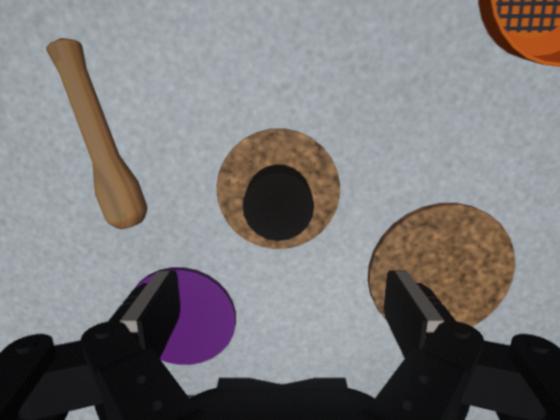

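View pics/s4.png

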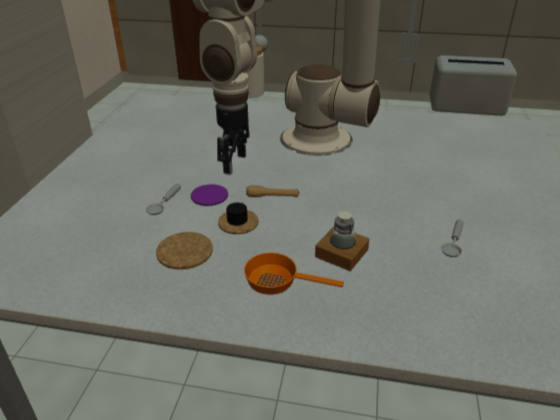

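The cap stands upright within the small cork coaster, at (278,203) in the wrist view and (237,214) in the scene view. The jar is open with its white disc showing at (345,217), and the sieve, pestle and spoons have not moved.

Emit:
play_rows([
  {"slide": [0, 0, 0], "angular": [0, 0, 0], "claw": 1},
  {"slide": [0, 0, 0], "angular": [0, 0, 0], "claw": 1},
  {"slide": [0, 0, 0], "angular": [0, 0, 0], "claw": 1},
])

```text
time: 17.9
ee_pos: [0.5429, -0.1398, 0.1789]
tcp_rot: [-179.9, -0.0, 82.6]
wrist_force: [0.1, -0.3, -0.3]
opening: 0.0852
grasp_force: 0.0
```

```bash
python3 -c "
from workcell import bot
print(bot.job_done())"
```

```text
the job is handed in; nothing more can be done
None
```

The spice jar is open, its cap is standing open side down on the small cork coaster, and the job was handed in at about 18 s; the hand-in returned no verdict.

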